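# Unscrew the blade cap of a blender cup with unknown thread hand

### The job

Two blender cups stand in the dock on the table, their blade caps screwed on. Take the blade cap off the left-hand cup (left as seen from the robot): nobody knows whether its thread is ordinary or reversed, so try to loosen it one way and, if it is blocked, the other way, and when it has run free lift it off. Finish while still holding the cap level just above its cup, with the blades out of the cup, so that they drip back into it; leave the other cup closed and do not disturb the things standing around.

Things in the scene. Friction and masses are not known exactly. Their poses are not given: they have to be found in the camera images.
- dock: black plastic dock on the table, fixed, 118 mm (x) by 300 mm (y) by 38 mm tall, with two wells 160 mm apart along its y axis, in each a cup. Origin at the centre of its underside; +y points to the robot's left (within 25 degrees).
- cup_a: clear plastic blender cup, 112 mm tall, 71 mm across, held in a well of the dock so that it cannot move or turn. Origin on its axis at its underside, z up; rim (45 mm across) 112 mm above it. Two cups look just alike; the names a and b say nothing about which stands left, nor about the hand of the thread (ordinary or reversed).
- cup_b: clear plastic blender cup, 112 mm tall, 71 mm across, held in a well of the dock so that it cannot move or turn. Origin on its axis at its underside, z up; rim (45 mm across) 112 mm above it. Two cups look just alike; the names a and b say nothing about which stands left, nor about the hand of the thread (ordinary or reversed).
- cap_a_grip (a point): grip point of the loose black ribbed blade cap on cup_a: on its axis, 8 mm above the cup's rim when on. Round, 62 mm across, 38 mm tall (top 12 mm above this point, skirt end 26 mm below), about 130 g; a steel drive coupling 26 mm across stands 10 mm proud of the top. Blades on a stem hang to 46 mm below this point. z up along the axis; x within 8 degrees of the cup's x when closed.
- cap_b_grip (a point): grip point of the loose black ribbed blade cap on cup_b: on its axis, 8 mm above the cup's rim when on. Round, 62 mm across, 38 mm tall (top 12 mm above this point, skirt end 26 mm below), about 130 g; a steel drive coupling 26 mm across stands 10 mm proud of the top. Blades on a stem hang to 46 mm below this point. z up along the axis; x within 8 degrees of the cup's x when closed.
- cap_a: the same cap; origin 8 mm below the grip point. Three-start quick thread: turned the wrong way it meets a hard stop within about 10 degrees; turned the right way it runs easily without rising and is free to lift straight up after 60 to 80 degrees from where it was found (next stop near 85). Nothing outside shows whether it loosens clockwise or anticlockwise.
- cap_b: the same cap; origin 8 mm below the grip point. Three-start quick thread: turned the wrong way it meets a hard stop within about 10 degrees; turned the right way it runs easily without rising and is free to lift straight up after 60 to 80 degrees from where it was found (next stop near 85). Nothing outside shows whether it loosens clockwise or anticlockwise.
- lemon: yellow lemon lying behind the dock, 78 by 55 by 56 mm, bystander; origin under its centre
- garlic: garlic bulb behind the dock, 60 by 57 by 58 mm, bystander; origin under its centre
- steel_cup: steel drinking cup standing to the right of the dock, 76 mm across, 102 mm tall, bystander; origin at the centre of its underside
- wood_spoon: wooden spoon lying to the left of the dock, 297 mm long, 14 mm high, bystander; origin under its middle

How it is judged:
On the way:
1. the cap of the left cup is turned loose by more than about 43 degrees while still down on the cup (((y of cup_a in the frame of dock above 0 m and angle between the x axis of cap_a_grip and the x axis of cup_a, either way round above 0.75 rad and z of cap_a_grip in the frame of cup_a below 0.13 m) or (y of cup_b in the frame of dock above 0 m and angle between the x axis of cap_b_grip and the x axis of cup_b, either way round above 0.75 rad and z of cap_b_grip in the frame of cup_b below 0.13 m))), for 0.1 s.
At the end, for the whole second after the job is handed in: The left cup's cap is held by the fingers, 41 to 160 mm above where it sat, within 25 mm sideways of its cup's axis, tilted less than 11 degrees, still and clear of the cup; the other cap is still closed on its cup (lifted less than 6 mm, turned less than 20 degrees) (((y of cup_a in the frame of dock above 0 m and z of cap_a_grip in the frame of cup_a between 0.161 and 0.28 m and horizontal distance between cap_a_grip and cup_a below 0.025 m and angle between cap_a_grip's own z axis and vertical below 0.2 rad and contact force between the fingers and cap_a above 1 N and contact force between cap_a and cup_a below 0.2 N and linear speed of cap_a below 0.05 m/s and (z of cap_b_grip in the frame of cup_b below 0.126 m and angle between the x axis of cap_b_grip and the x axis of cup_b, either way round below 0.35 rad)) or (y of cup_b in the frame of dock above 0 m and z of cap_b_grip in the frame of cup_b between 0.161 and 0.28 m and horizontal distance between cap_b_grip and cup_b below 0.025 m and angle between cap_b_grip's own z axis and vertical below 0.2 rad and contact force between the fingers and cap_b above 1 N and contact force between cap_b and cup_b below 0.2 N and linear speed of cap_b below 0.05 m/s and (z of cap_a_grip in the frame of cup_a below 0.126 m and angle between the x axis of cap_a_grip and the x axis of cup_a, either way round below 0.35 rad)))); the arm keeps its last pose, push and grip.
It fails at once if the cap of the other (right) cup is turned or lifted ((y of cup_a in the frame of dock above 0 m and not (z of cap_b_grip in the frame of cup_b below 0.126 m and angle between the x axis of cap_b_grip and the x axis of cup_b, either way round below 0.35 rad)) or (y of cup_b in the frame of dock above 0 m and not (z of cap_a_grip in the frame of cup_a below 0.126 m and angle between the x axis of cap_a_grip and the x axis of cup_a, either way round below 0.35 rad))).
It fails at once if a bystander (lemon, garlic, steel cup, wooden spoon) is pushed more than 30 mm (distance of any of lemon, garlic, steel_cup, wood_spoon from where it was at the start of the episode above 0.03 m).
It also fails if it takes over 42 s, if anything falls off the work surface, if the arm or the gripper's body presses on something with over 40 N, if the wrist force passes 120 N, or if a joint passes its speed limit or range.

### The arm

A 7-joint arm with a two-finger parallel gripper is mounted at the origin on a cart in front of the work surface, level with it; the furniture and walls round the work are solid. World frame = base frame: x ahead of the robot, y to its left, z up, the work surface at z = 0. Lengths are in m, angles in rad, forces in N, time in s.
With the tool pointing down it reaches from about 0.35 to 0.9 m from the base axis. Payload 8.1 kg.
Tool frame: the origin (TCP) lies at the very end of the fingers, on their centre line; the grasp point (between the pads) lies 19 mm behind it; z points along the fingers, y is the line along which they close (so a half turn about z gives the same grasp; the last joint's range is limited). The gripper opens to 92 mm and grips with 3 to 60 N. Pads are 19 mm wide; open, the fingers measure 130 mm over their backs; the gripper's body (75 mm by 190 mm) begins 47 mm behind the grasp point.
Start: joints at [-1.339, 0.434, 0.025, 1.573, -0.012, 1.134, -0.075], TCP at [0.205, 0.59, 0.227] pointing down, gripper open.
Joint ranges: [-2.62, 2.62], [-0.44, 2.09], [-1.27, 1.32], [0.08, 2.57], [-1.32, 4.46], [0.12, 2], [-2.74, 2.74]. Speed limits (rad/s): [2.22, 2.22, 3.01, 3.01, 3.14, 3.14, 3.14].

### API

Orientations are given as a rotation vector (axis times angle).
In Python, from cell import arm gives the robot as it stands.
- The arm moves only by the tool drive_tool, never from a script. Its argument "targets" is a list of rows, each a list of 7 numbers: the turn, a rotation vector about the world's x, y, z in units of 5 degrees (1.0 is 5 degrees), then the shift along the world's x, y, z in units of 40 mm (1.0 is 40 mm), then the opening, from 0 (shut) to 1 (fully open). In form: [[wx, wy, wz, dx, dy, dz, fingers], ...]. A call has 1 to 5 rows; each row is the pose to reach, as a shift and turn from the pose commanded when the call began; what a row does not reach only later rows make up. A row lasts 1/10 s, in which the tool goes at most 50 mm and 8.59 degrees, less where a joint would pass 70% of its speed; a pose out of reach is approached as far as the arm can. A call with a gripper value outside its range is refused whole. The fingers move at their own pace and stop on an object; "force" is the grip in N (left out, the last holds). Time passes only in rows, so rows that repeat a pose let the fingers close. It gives the time, the measured TCP pose, the force, the opening and the grip force at its end, in the units of the state.
- arm.observe(): the state, without advancing time (a new reading comes with each control period).
- arm.get_image(name): name is "scene" or "top"; returns a dict with "pixels" (420x560x3 uint8, red, green, blue), "intrinsics" (3x3 intrinsics, pixels), "rvec" (rotation vector, rad) and "tvec" (3), from world to camera coordinates, as OpenCV has them. Camera axes: x right, y down, z forward; pixel columns grow to the right and rows downward; lengths in m; the calibration is good to about 2 mm. A picture is of the moment at which its call begins. There is no depth.
- arm.sign_off(): hands the job in; it is judged then, once.
The state is a dict: "clock": time; "joints": joint angles; "dq": joint speeds; "joint_efforts": joint torques, N m; "position": TCP position; "ee_rot": TCP orientation; "force": force on the tool from outside, world axes, zero at the start; "ft_torque": the same for the moment, N m; "width": opening from 0.0 (shut) to 1.0 (fully open); "gripper_force": force on a finger pad.
Only numpy, scipy, OpenCV 4.12 (cv2) and the standard library are available. Lean on these libraries where they do the work, as an engineer would, in place of code of your own. Each camera call takes 0.05 s, during which the arm holds its last target. There are 200 camera calls.

## Working session

There is one attempt and no reset: what is moved stays moved. The work goes in short steps, Python scripts to look and compute and a tool call to move; the robot and the scene stay as the last step left them, time stands still between calls to the robot, and variables do not carry over. Pictures are saved under pics/ and viewed, at most 10 in all, crops included, and the job is handed in when it is done.

Besides the shell and the picture viewer there is one more tool, called after "Emit:" by a JSON object that holds its "method" and its "body", one argument or row to a line. drive_tool: Moves the arm, as the interface text tells. Its arguments: {"type":"object","properties":{"targets":{"type":"array"},"force":{"type":"number"}},"required":["targets"]}

```bash
mkdir -p pics; python3 - <<'E'
from cell import arm
import cv2, numpy as np
s=arm.observe();print({k:np.round(v,3) for k,v in s.items()})
for n in("scene","top"):
    d=arm.get_image(n);cv2.imwrite(f"pics/{n}0.png",d["pixels"][:,:,::-1]);np.savez(f"{n}.npz",**{k:d[k] for k in("intrinsics","rvec","tvec")})
    R=cv2.Rodrigues(np.array(d["rvec"]))[0];print(n,-R.T@np.array(d["tvec"]))
E
```

```text
{'clock': np.float64(0.0), 'joints': array([-1.339,  0.435,  0.025,  1.574, -0.012,  1.134, -0.075]), 'dq': array([ 0.001,  0.001, -0.   ,  0.   ,  0.001, -0.002, -0.   ]), 'joint_efforts': array([ 1.0000e-03, -6.6785e+01,  9.8600e-01, -3.1445e+01, -6.0000e-02,
        4.3000e-02,  0.0000e+00]), 'position': array([0.205, 0.59 , 0.226]), 'ee_rot': array([-5.230e-01, -3.098e+00,  2.000e-03]), 'force': array([ 0.22 ,  0.499, -0.089]), 'ft_torque': array([ 0.015,  0.034, -0.02 ]), 'gripper_force': np.float64(0.0), 'width': np.float64(0.997)}
scene [ 0.26513256 -0.51218582  0.7221298 ]
top [0.48948116 0.01032403 1.39370908]
```

View pics/scene0.png

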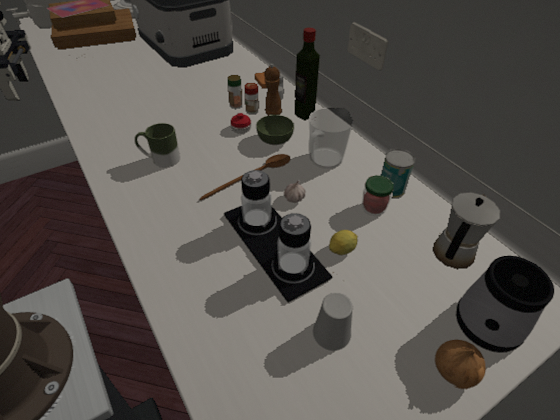

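View pics/top0.png

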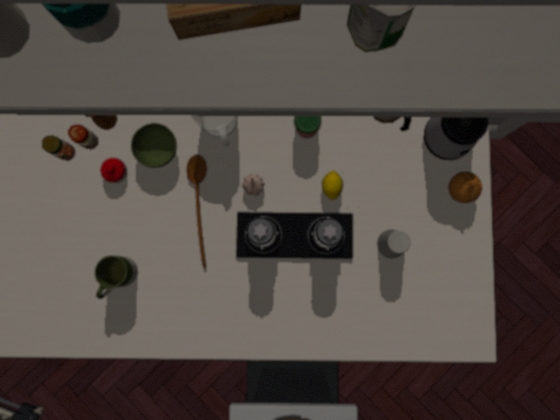

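The top view shows the left cap near (262,232) and the right one near (329,232). In the scene view they are near (256,180) and (294,224). I'll zoom in on both views to triangulate.

```bash
python3 - <<'E'
import cv2, numpy as np
a=cv2.imread("pics/scene0.png")[160:310,215:335];b=cv2.imread("pics/top0.png")[205:265,230:360]
a=cv2.resize(a,None,fx=4,fy=4,interpolation=2)[:, :]
b=cv2.resize(b,None,fx=6,fy=6,interpolation=2)
a=cv2.convertScaleAbs(a,alpha=1.8);b=cv2.convertScaleAbs(b,alpha=2.5)
cv2.imwrite("pics/sc.png",a);cv2.imwrite("pics/tc.png",b)
E
```

```text
(no output)
```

View pics/sc.png

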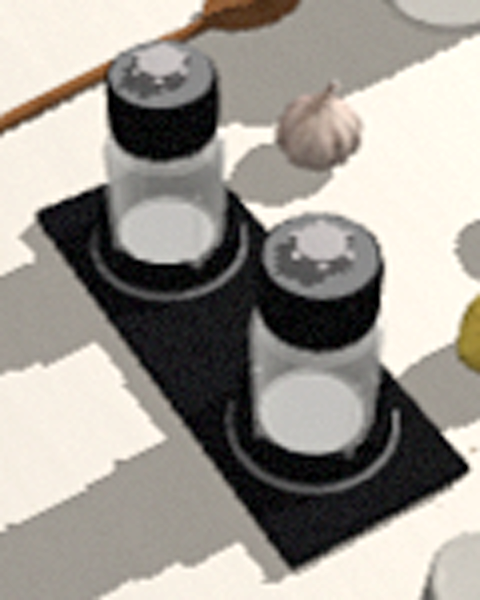

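View pics/tc.png

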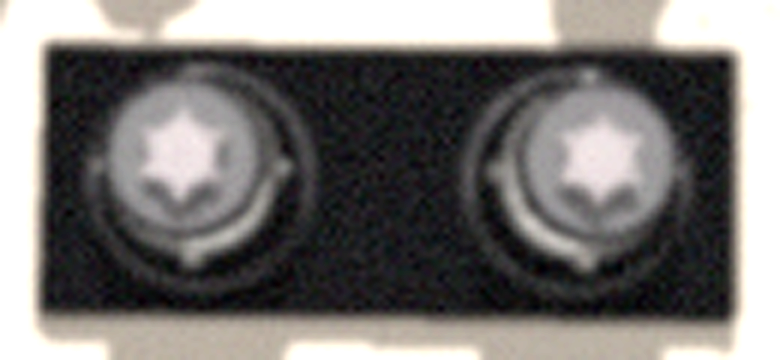

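The left cap's top disc is centred at crop (162,84) in the scene view and (182,156) in the top view. The right one is at (322,260) and (600,159). Next I'll triangulate these.

```bash
cat > h.py <<'E'
import cv2, numpy as np
cal={n:np.load(n+".npz") for n in("scene","top")}
def P(n):
    c=cal[n];return c["intrinsics"]@np.c_[cv2.Rodrigues(c["rvec"])[0],c["tvec"].reshape(3)]
def tri(s,t):
    X=cv2.triangulatePoints(P("scene"),P("top"),np.array(s,float),np.array(t,float)).ravel();return X[:3]/X[3]
def onz(n,uv,z):
    M=P(n);H=np.c_[M[:,0],M[:,1],M[:,2]*z+M[:,3]];x=np.linalg.solve(H,[*uv,1]);return x[:2]/x[2]
E
python3 - <<'E'
from h import *
S=lambda x,y:((x+.5)/4-.5+215,(y+.5)/4-.5+160)
T=lambda x,y:((x+.5)/6-.5+230,(y+.5)/6-.5+205)
L=tri(S(162,84),T(182,156));R=tri(S(322,260),T(600,159));print(L,R,np.linalg.norm(L-R))
for z in(.14,.15,.158):print(z,onz("top",T(182,156),z),onz("top",T(600,159),z),onz("scene",S(162,84),z),onz("scene",S(322,260),z))
for c in((45,47),(736,52),(737,316),(42,311)):print(onz("top",T(*c),.038))
for c in((38,213),(295,568),(467,466)):print(onz("scene",S(*c),.038))
# start tool axes
print(cv2.Rodrigues(np.array([-.523,-3.098,.002]))[0].round(3))
E
```

```text
[0.57806172 0.07905427 0.14178057] [ 0.57782886 -0.08212405  0.14668365] 0.16125304680827432
0.14 [0.57865531 0.07892831] [ 0.57891489 -0.08297109] [0.57813137 0.08124045] [ 0.58025345 -0.0765784 ]
0.15 [0.57794402 0.0783811 ] [ 0.57820154 -0.08222694] [0.57275458 0.0710464 ] [ 0.57484021 -0.08406139]
0.158 [0.577375   0.07794333] [ 0.57763085 -0.08163162] [0.56845315 0.06289116] [ 0.57050962 -0.09004779]
[0.63135752 0.14283732]
[ 0.6317106  -0.14760456]
[ 0.5212072  -0.14758868]
[0.52061156 0.1420201 ]
[0.51125888 0.12140347]
[ 0.50943463 -0.16557758]
[ 0.61896928 -0.16193651]
[[-0.945  0.328  0.   ]
 [ 0.328  0.945 -0.001]
 [-0.    -0.001 -1.   ]]
```

The two caps come out 161 mm apart, against 160 mm expected. Their tops are at z≈0.144, so the grip height is about 0.132. The left cap is at (0.578, 0.079). I'll move above it at the current height, yawing with the arm so the wrist stays near mid-range.

Emit:
{"method": "drive_tool", "body": {
  "targets": [
    [0,0,-0.84,0.62,-0.85,0.1,1],
    [0,0,-1.68,1.24,-1.7,0.2,1],
    [0,0,-2.52,1.86,-2.55,0.2,1],
    [0,0,-3.36,2.48,-3.4,0.2,1],
    [0,0,-4.2,3.1,-4.25,0.2,1]
  ]
}}

```text
clock: 0.6
position: [0.33, 0.4186, 0.2345]
ee_rot: [-1.084, -2.949, 0.001]
force: [0.7, 0.8, 0.1]
width: 0.995
gripper_force: 0.0
```

Emit:
{"method": "drive_tool", "body": {
  "targets": [
    [0,0,-0.84,0.62,-0.85,0,1],
    [0,0,-1.68,1.24,-1.7,0,1],
    [0,0,-2.52,1.86,-2.55,0,1],
    [0,0,-3.36,2.48,-3.4,0,1],
    [0,0,-4.2,3.1,-4.25,0,1]
  ]
}}

```text
clock: 1.1
position: [0.454, 0.2487, 0.2346]
ee_rot: [-1.603, -2.702, 0.0]
force: [0.9, 0.5, 0.5]
width: 1.0
gripper_force: 0.0
```

Emit:
{"method": "drive_tool", "body": {
  "targets": [
    [0,0,-0.84,0.62,-0.85,0,1],
    [0,0,-1.68,1.24,-1.7,0,1],
    [0,0,-2.52,1.86,-2.55,0,1],
    [0,0,-4.2,3.12,-4.25,0,1],
    [0,0,-4.2,3.12,-4.25,0,1]
  ]
}}

```text
clock: 1.6
position: [0.5794, 0.077, 0.2346]
ee_rot: [2.073, 2.359, -0.001]
force: [-0.0, 0.3, -0.7]
width: 1.001
gripper_force: 0.0
```

```bash
python3 - <<'E'
from cell import arm
import cv2, numpy as np
from h import *
s=arm.observe();print({k:np.round(s[k],3) for k in("clock","joints","position","ee_rot","force","ft_torque")})
d=arm.get_image("scene")["pixels"][:,:,::-1]
c=cv2.convertScaleAbs(cv2.resize(d[100:310,175:375],None,fx=2.8,fy=2.8,interpolation=2),alpha=1.8)
for X,col in(((.578,.079,.132),(0,0,255)),((*s["position"][:2],s["position"][2]),(0,255,0))):
    x=P("scene")@np.r_[X,1];x=x[:2]/x[2];cv2.circle(c,tuple(int((a-o)*2.8) for a,o in zip(x,(175,100))),4,col,-1)
cv2.imwrite("pics/s1.png",c)
E
```

```text
{'clock': np.float64(1.6), 'joints': array([-0.568,  0.379,  0.477,  1.693, -0.189,  1.116,  0.093]), 'position': array([0.579, 0.077, 0.235]), 'ee_rot': array([ 2.073e+00,  2.359e+00, -1.000e-03]), 'force': array([-0.02 ,  0.305, -0.663]), 'ft_torque': array([-0.095,  0.027, -0.006])}
```

View pics/s1.png

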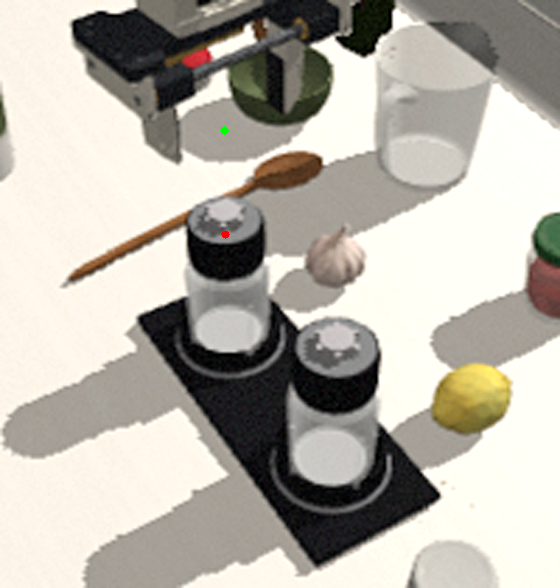

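The green dot (TCP) sits directly above the red dot (cap), and the fingers straddle it along x. Joint 7 is near zero, so there's room to turn either way. I'll lower the tool and grip.

Emit:
{"method": "drive_tool", "body": {
  "targets": [
    [0,0,0,-0.02,0.05,-0.7,1],
    [0,0,0,-0.02,0.05,-1.4,1],
    [0,0,0,-0.02,0.05,-2.1,1],
    [0,0,0,-0.02,0.05,-2.7,1],
    [0,0,0,-0.02,0.05,-3.1,1]
  ]
}}

```text
clock: 2.15
position: [0.576, 0.0825, 0.1086]
ee_rot: [-2.063, -2.367, 0.003]
force: [0.6, -0.5, 1.1]
width: 1.001
gripper_force: 0.0
```

Emit:
{"method": "drive_tool", "body": {
  "targets": [
    [0,0,0,0,0,0,0.6],
    [0,0,0,0,0,0,0.6],
    [0,0,0,0,0,0,0.5],
    [0,0,0,0,0,0,0.5],
    [0,0,0,0,0,0,0.5]
  ],
  "force": 30
}}

```text
clock: 2.65
position: [0.5777, 0.0824, 0.1117]
ee_rot: [2.064, 2.367, 0.002]
force: [-1.9, -0.4, 5.1]
width: 0.67
gripper_force: 30.0
```

Emit:
{"method": "drive_tool", "body": {
  "targets": [
    [0,0,0,0,0,0,0.5],
    [0,0,0,0,0,0,0.5],
    [0,0,0,0,0,0,0.5]
  ]
}}

```text
clock: 2.95
position: [0.5777, 0.0824, 0.1117]
ee_rot: [2.064, 2.367, 0.002]
force: [-2.2, -0.6, 6.8]
width: 0.668
gripper_force: 30.0
```

```bash
cat > o.py <<'E'
from cell import arm
import numpy as np
s=arm.observe();print({k:np.round(s[k],3).tolist() for k in("clock","joints","position","ee_rot","force","ft_torque","width","gripper_force")})
E
python3 o.py
```

```text
{'clock': 2.95, 'joints': [-0.529, 0.507, 0.421, 1.835, -0.267, 0.854, 0.158], 'position': [0.578, 0.082, 0.112], 'ee_rot': [2.064, 2.367, 0.002], 'force': [-2.241, -0.571, 6.76], 'ft_torque': [-0.091, 0.577, 0.105], 'width': 0.668, 'gripper_force': 30.001}
```

The opening of 0.668 is 61.5 mm, which matches the cap. The tool is about 3 mm off in y, so I'll re-centre before twisting.

Emit:
{"method": "drive_tool", "body": {
  "targets": [
    [0,0,0,0,0,0,0.9],
    [0,0,0,0,-0.08,0,0.9],
    [0,0,0,0,-0.08,0,0.9],
    [0,0,0,0,-0.08,0,0.6],
    [0,0,0,0,-0.08,0,0.5]
  ],
  "force": 30
}}

```text
clock: 3.45
position: [0.5774, 0.0791, 0.1107]
ee_rot: [-2.065, -2.368, 0.0]
force: [-0.4, 0.1, 0.1]
width: 0.773
gripper_force: 0.0
```

Emit:
{"method": "drive_tool", "body": {
  "targets": [
    [0,0,0,0,0,0,0.5],
    [0,0,0,0,0,0,0.5],
    [0,0,0,0,0,0,0.5],
    [0,0,0,0,0,0,0.5]
  ]
}}

```text
clock: 3.85
position: [0.5774, 0.0791, 0.1107]
ee_rot: [2.065, 2.368, -0.0]
force: [0.1, 0.1, 0.1]
width: 0.67
gripper_force: 30.0
```

```bash
python3 o.py
```

```text
{'clock': 3.85, 'joints': [-0.524, 0.508, 0.421, 1.837, -0.267, 0.852, 0.163], 'position': [0.577, 0.079, 0.111], 'ee_rot': [2.065, 2.368, -0.0], 'force': [0.129, 0.133, 0.135], 'ft_torque': [-0.038, 0.008, -0.039], 'width': 0.67, 'gripper_force': 30.0}
```

Emit:
{"method": "drive_tool", "body": {
  "targets": [
    [0,0,0.6,0,0,0,0.5],
    [0,0,1.2,0,0,0,0.5],
    [0,0,1.8,0,0,0,0.5],
    [0,0,2.4,0,0,0,0.5],
    [0,0,2.8,0,0,0,0.5]
  ]
}}

```text
clock: 4.35
position: [0.5773, 0.0791, 0.1107]
ee_rot: [-1.758, -2.603, 0.0]
force: [0.3, 0.3, -0.4]
width: 0.669
gripper_force: 30.0
```

```bash
python3 o.py
```

```text
{'clock': 4.35, 'joints': [-0.478, 0.5, 0.354, 1.833, -0.223, 0.848, 0.367], 'position': [0.577, 0.079, 0.111], 'ee_rot': [-1.758, -2.603, 0.0], 'force': [0.257, 0.307, -0.375], 'ft_torque': [-0.093, 0.046, -0.032], 'width': 0.669, 'gripper_force': 30.0}
```

After 14° anticlockwise there is almost no torque, so there's no stop and it appears to run free this way. I'll carry on.

Emit:
{"method": "drive_tool", "body": {
  "targets": [
    [0,0,0.8,0,0,0,0.5],
    [0,0,1.6,0,0,0,0.5],
    [0,0,2.4,0,0,0,0.5],
    [0,0,3.2,0,0,0,0.5],
    [0,0,4.0,0,0,0,0.5]
  ]
}}

```text
clock: 4.85
position: [0.5773, 0.0791, 0.1107]
ee_rot: [-1.278, -2.87, 0.0]
force: [-0.2, -0.2, -0.8]
width: 0.67
gripper_force: 30.0
```

```bash
python3 o.py; python3 - <<'E'
from cell import arm
import cv2
d=arm.get_image("scene")["pixels"][:,:,::-1]
cv2.imwrite("pics/s2.png",cv2.convertScaleAbs(cv2.resize(d[100:310,175:375],None,fx=2.8,fy=2.8,interpolation=2),alpha=1.8))
E
```

```text
{'clock': 4.85, 'joints': [-0.412, 0.492, 0.259, 1.827, -0.163, 0.843, 0.659], 'position': [0.577, 0.079, 0.111], 'ee_rot': [-1.278, -2.87, 0.0], 'force': [-0.195, -0.155, -0.817], 'ft_torque': [-0.013, 0.026, 0.042], 'width': 0.67, 'gripper_force': 29.999}
```

View pics/s2.png

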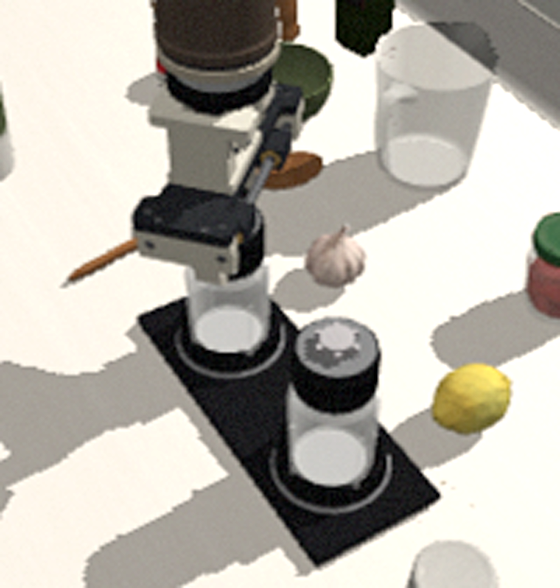

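The fingers hold the left cap squarely and it has turned about 34° with no resistance. The other cap is untouched. I'll turn on to about 80°.

Emit:
{"method": "drive_tool", "body": {
  "targets": [
    [0,0,1.0,0,0,0,0.5],
    [0,0,2.0,0,0,0,0.5],
    [0,0,3.0,0,0,0,0.5],
    [0,0,4.0,0,0,0,0.5],
    [0,0,5.0,0,0,0,0.5]
  ]
}}

```text
clock: 5.4
position: [0.5773, 0.079, 0.1107]
ee_rot: [-0.628, -3.078, 0.0]
force: [-0.0, 0.2, -0.5]
width: 0.669
gripper_force: 30.0
```

Emit:
{"method": "drive_tool", "body": {
  "targets": [
    [0,0,1.0,0,0,0,0.5],
    [0,0,2.0,0,0,0,0.5],
    [0,0,3.0,0,0,0,0.5],
    [0,0,4.0,0,0,0,0.5],
    [0,0,4.0,0,0,0,0.5]
  ]
}}

```text
clock: 5.9
position: [0.5775, 0.0791, 0.1107]
ee_rot: [0.087, 3.14, 0.001]
force: [0.2, 0.5, -1.3]
width: 0.669
gripper_force: 30.0
```

```bash
python3 o.py
```

```text
{'clock': 5.9, 'joints': [-0.265, 0.486, 0.052, 1.814, -0.033, 0.843, 1.318], 'position': [0.577, 0.079, 0.111], 'ee_rot': [0.087, 3.14, 0.001], 'force': [0.248, 0.503, -1.341], 'ft_torque': [0.174, -0.078, 0.057], 'width': 0.669, 'gripper_force': 29.999}
```

Emit:
{"method": "drive_tool", "body": {
  "targets": [
    [0,0,0,0,0,0.1,0.5],
    [0,0,0,0,0,0.2,0.5],
    [0,0,0,0,0,0.2,0.5]
  ]
}}

```text
clock: 6.2
position: [0.5777, 0.0791, 0.1195]
ee_rot: [0.09, 3.14, 0.0]
force: [-0.7, 0.3, -1.7]
width: 0.67
gripper_force: 30.0
```

```bash
python3 o.py
```

```text
{'clock': 6.2, 'joints': [-0.267, 0.475, 0.054, 1.806, -0.032, 0.861, 1.316], 'position': [0.578, 0.079, 0.119], 'ee_rot': [0.09, 3.14, 0.0], 'force': [-0.695, 0.319, -1.724], 'ft_torque': [-0.018, -0.056, -0.004], 'width': 0.67, 'gripper_force': 30.0}
```

The cap rises with only its own weight on the wrist (about 1.5 N). I'll lift it to roughly 75 mm.

Emit:
{"method": "drive_tool", "body": {
  "targets": [
    [0,0,0,0,0,0.35,0.5],
    [0,0,0,0,0,0.7,0.5],
    [0,0,0,0,0,1.05,0.5],
    [0,0,0,0,0,1.4,0.5],
    [0,0,0,0,0,1.65,0.5]
  ]
}}

```text
clock: 6.7
position: [0.5776, 0.079, 0.1866]
ee_rot: [0.088, 3.139, 0.0]
force: [1.1, -0.2, -1.5]
width: 0.668
gripper_force: 30.0
```

Emit:
{"method": "drive_tool", "body": {
  "targets": [
    [0,0,0,0,0,0,0.5],
    [0,0,0,0,0,0,0.5],
    [0,0,0,0,0,0,0.5],
    [0,0,0,0,0,0,0.5],
    [0,0,0,0,0,0,0.5]
  ]
}}

```text
clock: 7.2
position: [0.5771, 0.079, 0.1842]
ee_rot: [-0.087, -3.139, 0.0]
force: [0.1, 1.0, -0.5]
width: 0.67
gripper_force: 30.0
```

```bash
python3 o.py; python3 - <<'E'
from cell import arm
import cv2
d=arm.get_image("scene")["pixels"][:,:,::-1]
cv2.imwrite("pics/s3.png",cv2.convertScaleAbs(cv2.resize(d[100:310,175:375],None,fx=2.8,fy=2.8,interpolation=2),alpha=1.8))
E
```

```text
{'clock': 7.2, 'joints': [-0.272, 0.404, 0.061, 1.737, -0.028, 1.002, 1.314], 'position': [0.577, 0.079, 0.184], 'ee_rot': [-0.087, -3.139, 0.0], 'force': [0.082, 1.028, -0.464], 'ft_torque': [-0.075, 0.029, 0.023], 'width': 0.67, 'gripper_force': 30.0}
```

View pics/s3.png

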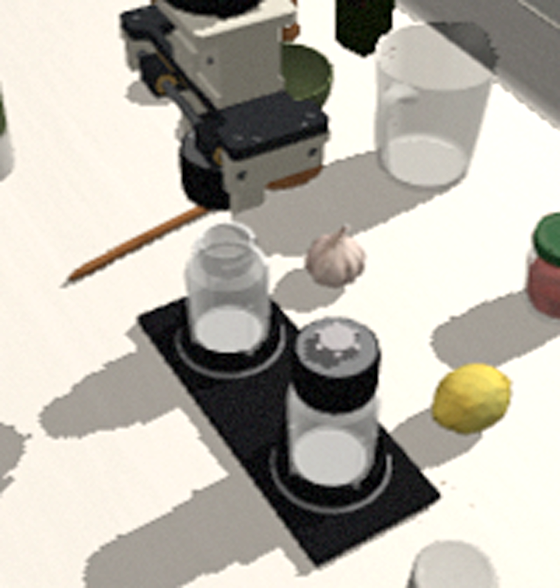

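The left cup is open, with its rim visible at (228,240). The cap is held level above it and the right cup is still closed.

```bash
python3 -c "
from cell import arm
print(arm.sign_off())"
```

```text
the job is handed in; nothing more can be done
None
```

I handed the job in at 7.2 s on the robot's clock: the left cup's cap came loose anticlockwise (about 79° turned), and the arm is holding it level about 73 mm above where it sat, with the right cup still closed and no bystander touched; sign-off returned no verdict.

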